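# Find the full case by its weight and put it in the holder

## Task

One of the three identical closed pink cases standing in the rack on the glass shelf is full and the other two are empty: lift them to find out which. Stand the full one upright on the bare counter and let go of it, so that you can take it again by its narrow ends, then stand it upright on the floor of the steel holder, centred between the two upright plates. Keep the cases upright, leave the empty ones standing in their own places in the rack, and do not push the other things about.

Things in the scene. Friction and masses are not known exactly. Their poses are not given: they have to be found in the camera images.
- case_a_mid (a point): one of three identical closed pink hinged-lid cases, standing in the rack in any order: a plain rigid box 44 mm (own x, between broad faces) by 64 mm (own y, between narrow ends) by 80 mm high (own z, up). This point is its centre, 40 mm above its underside. Two are empty (0.08 to 0.12 kg), one is full (0.40 to 0.54 kg); they look alike. 25 N of grip holds any of them
- case_b_mid (a point): one of three identical closed pink hinged-lid cases, standing in the rack in any order: a plain rigid box 44 mm (own x, between broad faces) by 64 mm (own y, between narrow ends) by 80 mm high (own z, up). This point is its centre, 40 mm above its underside. Two are empty (0.08 to 0.12 kg), one is full (0.40 to 0.54 kg); they look alike. 25 N of grip holds any of them
- case_c_mid (a point): one of three identical closed pink hinged-lid cases, standing in the rack in any order: a plain rigid box 44 mm (own x, between broad faces) by 64 mm (own y, between narrow ends) by 80 mm high (own z, up). This point is its centre, 40 mm above its underside. Two are empty (0.08 to 0.12 kg), one is full (0.40 to 0.54 kg); they look alike. 25 N of grip holds any of them
- shelf: fixed glass shelf 150 mm deep (own x, origin at mid-depth) by 480 mm wide (own y from -200 to +280 mm), upper face 60 mm above the counter; the origin is at counter level. The counter in front of it (robot's side), 0.40 to 0.48 m ahead of the robot and from 0.13 m right to 0.05 m left of its middle, is bare
- rack (a point): middle of the rack, on the glass: four fixed upright steel plates, each 34 mm (own x) by 4 mm (own y), 70 mm high, at own y = -126, -42, +42, +126 mm. A case stands in each of the three 80 mm berths, narrow ends about 8 mm from the plates, so fingers reach only its broad faces, which stand free of the plates to front and back
- holder_floor (a point): holder fixed on the counter: 4 mm steel base 100 (own x) by 120 mm (own y); on it two upright plates 50 mm long (own y), 88 mm high, 4 mm thick, 56 mm apart (own x -28 to +28). Point: base's upper face, mid-gap, 4 mm above counter. A case fits with its own y along this y, either way round; its narrow ends stick out 7 mm past the plates, and only they can be gripped there
- soap_dish: bystander: loose stainless soap dish with grid on the glass shelf, 100 x 80 mm, 22 mm high; origin under its centre
- jar: bystander: loose white cosmetic jar on the glass shelf, 56 mm across, 45 mm high; origin under its centre
- comb: bystander: loose wooden comb lying on the counter, 170 mm (own x) by 41 mm, 8 mm thick; origin under its centre
- brush_case: bystander: loose long flat pink toothbrush case lying on the counter, 200 mm (own x) by 50 mm, 29 mm high; origin under its centre
- tumbler: bystander: loose metal tumbler with a toothbrush on the counter, 72 mm across, 90 mm high (brush to 190 mm); origin under its centre
- bottle: bystander: loose white bottle on the counter, 56 mm across, 150 mm high; origin under its centre
There are look-alikes about, which are no part of the job. What is shaped like the part that bears holder_floor but purple or yellow is not meant.

How it is judged:
By the outcome, as a careful person would: the job done as asked, in the order asked, and still so for the second after the job is handed in, with the robot touching nothing.
It also fails if it takes over 72 s, if anything falls off the work surface, if the arm or the gripper's body presses on something with over 40 N, if the wrist force passes 120 N, or if a joint passes its speed limit or range.

## Robot

A 6-joint arm with a two-finger parallel gripper is mounted at the origin on the work surface. World frame = base frame: x ahead of the robot, y to its left, z up, the work surface at z = 0. Lengths are in m, angles in rad, forces in N, time in s.
With the tool pointing down it reaches from about 0.375 to 0.9 m from the base axis. Payload 3.1 kg.
Tool frame: the origin (TCP) lies at the very end of the fingers, on their centre line; the grasp point (between the pads) lies 19 mm behind it (robot.grip_depth is the distance from the TCP to the grasp point, in m); z points along the fingers, y is the direction in which the jaws open and shut (so a half turn about z gives the same grasp; the last joint's range is limited). The gripper opens to 87 mm and grips with 3 to 60 N. Pads are 19 mm wide; open, the fingers measure 117 mm over their backs; the gripper's body (75 mm by 190 mm) begins 51 mm behind the grasp point.
Start: joints at [1.062, 0.527, 1.433, -0, 1.181, -0.178], TCP at [0.202, 0.591, 0.223] pointing down, gripper open.
Joint ranges: [-3.08, 3.08], [-0.75, 2.2], [0.22, 2.44], [-1.43, 4.57], [0, 2.65], [-2.85, 2.85]. Speed limits (rad/s): [2.79, 2.79, 3.14, 3.14, 3.14, 3.14].

## Interface

Orientations are given as a unit quaternion [x, y, z, w].
In Python, from rig import robot gives the robot as it stands.
- The arm moves only by the tool drive_tool, never from a script. Its argument "series" is a list of rows, each a list of 7 numbers: the shift along the tool's x, y, z in m, then the turn, a rotation vector about the tool's x, y, z in degrees, then the opening, from 0 (shut) to 1 (fully open). A call has 1 to 5 rows; each row shifts and turns the commanded pose from where the row before left it, along the tool's axes as they then stand; what a row does not reach is not made up. A row lasts 1/8 s, in which the tool goes at most 62.5 mm and 10.7 degrees, less where a joint would pass 70% of its speed; a pose out of reach is approached as far as the arm can. A call is refused whole if a number of a shift passes 0.0625 or a number of a turn 10.7, either way. A call with a gripper value outside its range is refused whole. The fingers move at their own pace and stop on an object; "squeeze" is the grip in N (left out, the last holds). Time passes only in rows, so rows that do not move let the fingers close. It gives the time, the measured TCP pose, the force and the opening at its end, in the units of the state.
- robot.get_obs(): the state, without advancing time (a new reading comes with each control period).
- robot.camera(name): name is "scene" or "top" or "wrist"; returns (picture, depth): 480x640x3 uint8, blue, green, red; 480x640 float32, m along the optical axis (not along the pixel's ray), 0 where there is no reading.
- robot.camera_model(name): a dict with "fx", "fy", "cx", "cy" (pixels), "R" (3x3) and "t" (3): a world point X has camera coordinates R X + t. Camera axes: x right, y down, z forward; pixel columns grow to the right and rows downward; lengths in m; the calibration is good to about 2 mm. A picture is of the moment at which its call begins: read the wrist's pose just before it. camera_model takes no time and is no camera call; for the wrist camera it gives the pose at the moment of the call.
- robot.hand_in(): hands the job in, once; it reports no verdict.
The state is a dict: "time": time; "q": joint angles; "joint_velocities": joint speeds; "joint_torque": joint torques, N m; "position": TCP position; "tool_rot": TCP orientation; "ft_force": force on the tool from outside, world axes, zero at the start; "moment": the same for the moment, N m; "grip_width": finger opening in m.
Only numpy, scipy, OpenCV 4.12 (cv2) and the standard library are available. Lean on these libraries where they do the work, as an engineer would, in place of code of your own. Each camera call takes 0.05 s, during which the arm holds its last target. There are 200 camera calls.

## Working session

There is one attempt and no reset: what is moved stays moved. The work goes in short steps, Python scripts to look and compute and a tool call to move; the robot and the scene stay as the last step left them, time stands still between calls to the robot, and variables do not carry over. Pictures are saved under pics/ and viewed, about 8 in all and at most 12, crops included, and the job is handed in when it is done.

Besides the shell and the picture viewer there is one more tool, called after "Emit:" as name([rows], argument=value, ...), one row to a line, values as JSON. drive_tool: Moves the arm, as the interface text tells. Its arguments: {"type":"object","properties":{"series":{"type":"array"},"squeeze":{"type":"number"}},"required":["series"]}

```bash
ls; mkdir -p pics
python3 - <<'E'
from rig import robot
import cv2,numpy as np
o=robot.get_obs(); print(o)
for n in("scene","top"):
    p,d=robot.camera(n); cv2.imwrite(f"pics/{n}0.png",p); np.save(f"pics/{n}0.npy",d)
    m=robot.camera_model(n); print(n,m); np.savez(f"pics/{n}m.npz",**m)
E
```

```text
pics
{'time': 0.0, 'q': array([ 1.06249343e+00,  5.28489773e-01,  1.43389338e+00, -2.50178094e-05,
        1.18137951e+00, -1.78529715e-01]), 'joint_velocities': array([ 2.39379318e-05,  4.20885664e-04, -9.31933726e-04,  1.42222770e-04,
        1.91388310e-03, -1.13342526e-03]), 'joint_torque': array([ 1.42424087e-03, -4.40034449e+01, -1.76592761e+01,  6.33980753e-02,
        5.80437889e-02, -1.64569719e-04]), 'position': array([0.20203005, 0.59067883, 0.22155996]), 'tool_rot': array([ 1.64135668e-01,  9.86437177e-01, -1.02554657e-03, -3.54435906e-04]), 'ft_force': array([-0.02714368,  0.32983039,  0.85729965]), 'moment': array([ 0.03297642, -0.00486657,  0.01837088]), 'grip_width': 0.08700585444604883}
scene {'fx': 581.871374469296, 'fy': 581.871374469296, 'cx': 322.0677413646385, 'cy': 243.700854312004, 'R': array([[-0.86853282,  0.49553186, -0.00994598],
       [ 0.41438073,  0.71499497, -0.5630904 ],
       [-0.27191791, -0.49318392, -0.82633545]]), 't': array([ 0.46258727, -0.17707946,  1.72189718])}
top {'fx': 522.0770116094124, 'fy': 522.0770116094124, 'cx': 321.6285927474892, 'cy': 229.3735434508498, 'R': array([[ 0.01642639, -0.99986356, -0.00174192],
       [-0.99671634, -0.01623648, -0.07932788],
       [ 0.07928877,  0.00303927, -0.99684706]]), 't': array([-0.01294566,  0.52571786,  1.16414248])}
```

View pics/scene0.png

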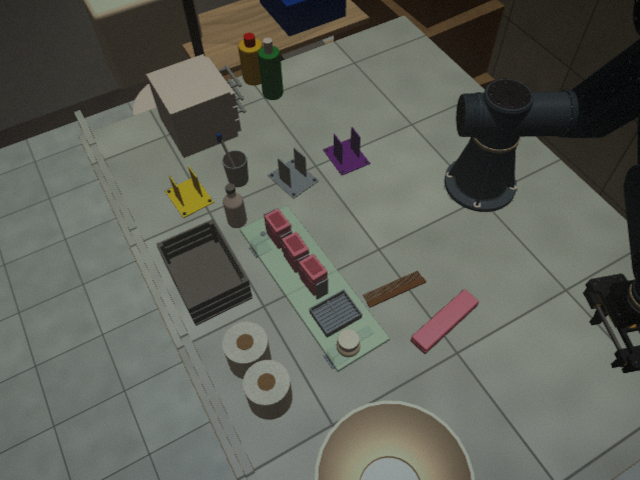

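View pics/top0.png

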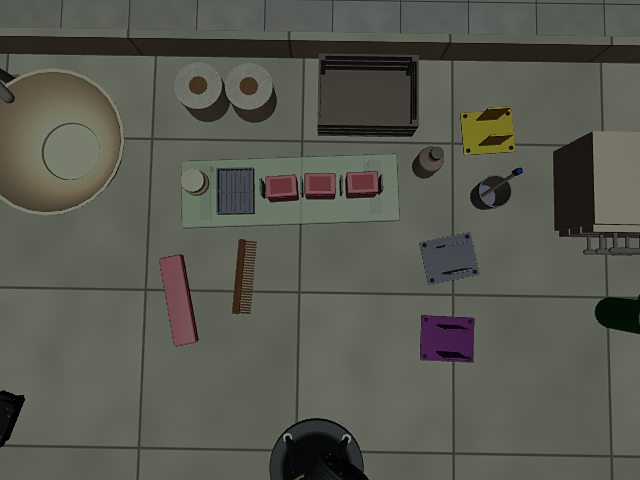

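The cases are at top px (281,187), (320,185) and (363,183). The long pink box at (180,300) is the brush case. Of the possible holders, grey (449,258) is the steel one; purple (447,338) and yellow (488,130) are decoys.

```bash
cat > h.py <<'E'
import cv2,numpy as np
def load(n,k=0):
    return cv2.imread(f"pics/{n}{k}.png"),np.load(f"pics/{n}{k}.npy"),dict(np.load(f"pics/{n}m.npz"))
def cloud(d,m):
    v,u=np.mgrid[:480,:640]
    c=np.stack([(u-m["cx"])/m["fx"]*d,(v-m["cy"])/m["fy"]*d,d],-1)
    return (c-m["t"])@m["R"]
def ray(uv,z,m):
    uv=np.atleast_2d(uv); r=np.c_[(uv[:,0]-m["cx"])/m["fx"],(uv[:,1]-m["cy"])/m["fy"],np.ones(len(uv))]@m["R"]
    o=-m["R"].T@m["t"]; return o+r*((z-o[2])/r[:,2])[:,None]
def rect(P): # centre,size,angle deg
    c,s,a=cv2.minAreaRect((P[:,:2]*1000).astype(np.float32)); return np.round(c,1),np.round(s,1),round(a,1)
E
python3 - <<'E'
from h import *
for n in("top","scene"):
    p,d,m=load(n); X=cloud(d,m); h=cv2.cvtColor(p,cv2.COLOR_BGR2HSV)
    pink=((h[...,0]>165)|(h[...,0]<6))&(h[...,1]>70)
    print(n)
    for lo,hi,nm in((.128,.155,'case'),(.02,.04,'low')):
        k=(pink&(X[...,2]>lo)&(X[...,2]<hi)).astype(np.uint8)
        N,L,S,C=cv2.connectedComponentsWithStats(k)
        for i in range(1,N):
            if S[i,4]>60: print(nm,C[i].round(),S[i,4],"z",X[L==i][:,2].mean().round(4),rect(X[L==i]), rect(ray(np.argwhere(L==i)[:,::-1],.14,m)))
    # everything above counter
    k=((X[...,2]>.045)&(X[...,2]<.3)&(X[...,0]>.3)&(X[...,0]<.85)&(abs(X[...,1]+.1)<.45)&(d>0)).astype(np.uint8)
    N,L,S,C=cv2.connectedComponentsWithStats(k)
    for i in range(1,N):
        if S[i,4]>25: P=X[L==i];print("tall",C[i].round(),S[i,4],"zmax",P[:,2].max().round(3),rect(P),"lo",P.min(0).round(3),"hi",P.max(0).round(3))
p,d,m=load("top"); cv2.imwrite("pics/crop.png",cv2.resize(p[140:300,240:530],None,fx=2.7,fy=2.7,interpolation=cv2.INTER_CUBIC))
E
```

```text
top
case [362. 182.] 633 z 0.1396 (array([615.6, -86.5]), array([44.2, 63.7]), 3.4) (array([614.8, -86.3]), array([45. , 63.8]), 3.2)
case [320. 183.] 618 z 0.1394 (array([6.11e+02, 2.00e-01]), array([45.2, 62.4]), 1.9) (array([6.099e+02, 2.000e-01]), array([45.7, 61.7]), 0.9)
case [280. 186.] 648 z 0.1393 (array([604.8,  81.3]), array([44.2, 63.7]), 4.2) (array([603.9,  80.9]), array([45.4, 63.7]), 5.1)
low [177. 300.] 1996 z 0.0284 (array([362.6, 315.4]), array([198.7,  52. ]), 12.2) (array([369.4, 283.9]), array([179.5,  47. ]), 12.5)
tall [225.  94.] 3378 zmax 0.107 (array([812.9, 214.6]), array([214.2,  74.4]), 89.8) lo [0.776 0.107 0.045] hi [0.85  0.322 0.107]
tall [373. 119.] 1148 zmax 0.097 (array([ 798.3, -100.6]), array([220.4, 103.2]), 90.0) lo [ 0.747 -0.211  0.045] hi [0.85  0.01  0.097]
tall [495. 111.] 183 zmax 0.097 (array([ 791.6, -384.4]), array([ 6.1, 51.6]), 5.7) lo [ 0.787 -0.41   0.045] hi [ 0.796 -0.359  0.097]
tall [580. 185.] 3443 zmax 0.186 (array([ 619.2, -543.4]), array([ 13.2, 200.7]), 90.0) lo [ 0.519 -0.55   0.045] hi [ 0.72  -0.537  0.186]
tall [498. 
[... 2131 characters left out ...]
5] hi [ 0.735 -0.359  0.097]
tall [175. 186.] 74 zmax 0.096 (array([ 790.2, -381.7]), array([ 4.8, 52.4]), 5.0) lo [ 0.786 -0.408  0.045] hi [ 0.794 -0.356  0.096]
tall [233. 203.] 562 zmax 0.157 (array([ 676.6, -227.6]), array([47.8, 55.7]), 81.9) lo [ 0.648 -0.253  0.045] hi [ 0.704 -0.204  0.157]
tall [315. 288.] 9917 zmax 0.149 (array([607. ,  70.2]), array([152.9, 483.4]), 2.9) lo [ 0.521 -0.175  0.045] hi [0.693 0.314 0.149]
tall [218. 260.] 1216 zmax 0.098 (array([798.1, -98.5]), array([103.5, 226.6]), 0.1) lo [ 0.746 -0.212  0.045] hi [0.85  0.015 0.098]
tall [262. 364.] 2789 zmax 0.109 (array([812.4, 216. ]), array([217.6,  75.2]), 90.0) lo [0.775 0.107 0.045] hi [0.85  0.325 0.109]
```

View pics/crop.png

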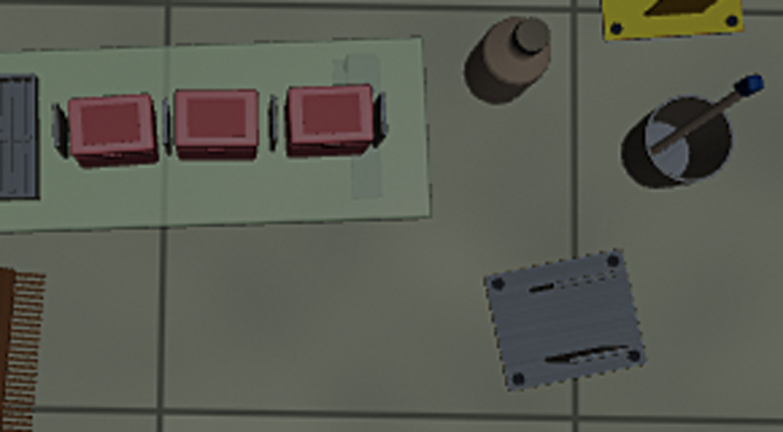

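The crop confirms three pink cases between the steel plates and the grey holder with its tilt of about 13°. The positions from both views agree to 2–3 mm.

```bash
cat >> h.py <<'E'
from scipy.spatial.transform import Rotation as Ro
def plan(p0,q0,tgt,yaw,n):
    """n equal rows from pose to tgt with jaws (tool y) at yaw deg, tool down"""
    a=np.radians(yaw); y=np.array([np.cos(a),np.sin(a),0]); z=np.array([0,0,-1.])
    T=Ro.from_matrix(np.c_[np.cross(y,z),y,z]); R=Ro.from_quat(q0); rv=(R.inv()*T).as_rotvec(degrees=True)/n
    dp=(np.array(tgt)-p0)/n
    for i in range(n):
        print(np.round(R.inv().apply(dp),4).tolist(),np.round(rv,2).tolist()); R=R*Ro.from_rotvec(rv,degrees=True)
E
python3 - <<'E'
from h import *; from rig import robot
o=robot.get_obs(); plan(o["position"],o["tool_rot"],[.605,.081,.22],3.3,14)
E
```

```text
[-0.039, -0.0251, 0.0002] [-0.01, 0.0, 4.84]
[-0.041, -0.0217, 0.0001] [-0.01, 0.0, 4.84]
[-0.0427, -0.0182, 0.0001] [-0.01, 0.0, 4.84]
[-0.0441, -0.0145, 0.0001] [-0.01, 0.0, 4.84]
[-0.0451, -0.0108, 0.0001] [-0.01, 0.0, 4.84]
[-0.0459, -0.0069, 0.0001] [-0.01, 0.0, 4.84]
[-0.0463, -0.003, 0.0001] [-0.01, 0.0, 4.84]
[-0.0464, 0.0009, 0.0001] [-0.01, 0.0, 4.84]
[-0.0462, 0.0048, 0.0001] [-0.01, 0.0, 4.84]
[-0.0456, 0.0087, 0.0001] [-0.01, 0.0, 4.84]
[-0.0447, 0.0125, 0.0001] [-0.01, 0.0, 4.84]
[-0.0435, 0.0163, 0.0001] [-0.01, 0.0, 4.84]
[-0.0419, 0.0199, 0.0001] [-0.01, 0.0, 4.84]
[-0.0401, 0.0233, 0.0001] [-0.01, 0.0, 4.84]
```

Emit:
drive_tool([
  [-0.039,-0.025,0,0,0,4.84,1],
  [-0.041,-0.0217,0,0,0,4.84,1],
  [-0.0427,-0.0182,0,0,0,4.84,1],
  [-0.0441,-0.0145,0,0,0,4.84,1],
  [-0.0451,-0.0108,0,0,0,4.84,1],
], squeeze=25)

```text
time: 0.72
position: [0.3469, 0.4081, 0.2222]
tool_rot: [0.368, 0.93, -0.0, -0.0]
ft_force: [0.3, -0.3, 0.1]
grip_width: 0.0869
```

Emit:
drive_tool([
  [-0.0459,-0.0069,0,0,0,4.84,1],
  [-0.0463,-0.003,0,0,0,4.84,1],
  [-0.0464,0.0009,0,0,0,4.84,1],
  [-0.0462,0.0048,0,0,0,4.84,1],
  [-0.0456,0.0087,0,0,0,4.84,1],
])

```text
time: 1.35
position: [0.4908, 0.2261, 0.2222]
tool_rot: [0.555, 0.832, -0.0, -0.0]
ft_force: [-0.0, 0.2, -0.4]
grip_width: 0.087
```

Emit:
drive_tool([
  [-0.0447,0.0125,0,0,0,4.84,1],
  [-0.0435,0.0163,0,0,0,4.84,1],
  [-0.0419,0.0199,0,0,0,4.84,1],
  [-0.0401,0.0233,0,0,0,4.84,1],
  [0,0,0,0,0,0,1],
])

```text
time: 1.98
position: [0.6077, 0.0789, 0.222]
tool_rot: [0.688, 0.726, 0.0, 0.001]
ft_force: [-0.4, 0.8, -0.3]
grip_width: 0.0869
```

```bash
cat >> h.py <<'E'
def look(name,k,zlo,zhi):
    from rig import robot
    m=robot.camera_model(name); p,d=robot.camera(name); cv2.imwrite(f"pics/{name}{k}.png",p); X=cloud(d,m)
    h=cv2.cvtColor(p,cv2.COLOR_BGR2HSV); pink=((h[...,0]>165)|(h[...,0]<6))&(h[...,1]>70)
    b=(pink&(X[...,2]>zlo)&(X[...,2]<zhi)).astype(np.uint8); N,L,S,C=cv2.connectedComponentsWithStats(b)
    for i in range(1,N):
        if S[i,4]>150: print("pink",C[i].round(),S[i,4],X[L==i][:,2].mean().round(4),*rect(X[L==i]))
    return p,X,m
E
python3 - <<'E'
from h import *; from rig import robot
p,X,m=look("wrist",1,.13,.15); o=robot.get_obs();print(o["position"],m["R"],m["t"])
plan(o["position"],o["tool_rot"],[.605,.081,.1],3.3,4)
E
```

```text
pink [323. 235.] 1025 0.1394 [606.6  83.4] [44.5 64.4] 4.9
pink [320. 236.] 3077 0.1411 [607.   83.1] [31.5 46.3] 4.5
pink [322. 343.] 1948 0.1409 [611.9   4.9] [43.8 27.7] 3.2
[0.60589093 0.08054415 0.22181207] [[ 9.98555501e-01  5.37264913e-02  6.12604088e-04]
 [ 5.19798714e-02 -9.68853672e-01  2.42117026e-01]
 [ 1.36016220e-02 -2.41735445e-01 -9.70246861e-01]] [-0.61186565  0.01702485  0.40040333]
[0.0001, -0.0002, 0.0305] [-0.02, -0.0, -0.02]
[0.0001, -0.0002, 0.0305] [-0.02, -0.0, -0.02]
[0.0001, -0.0002, 0.0305] [-0.02, -0.0, -0.02]
[0.0001, -0.0002, 0.0305] [-0.02, -0.0, -0.02]
```

View pics/wrist1.png

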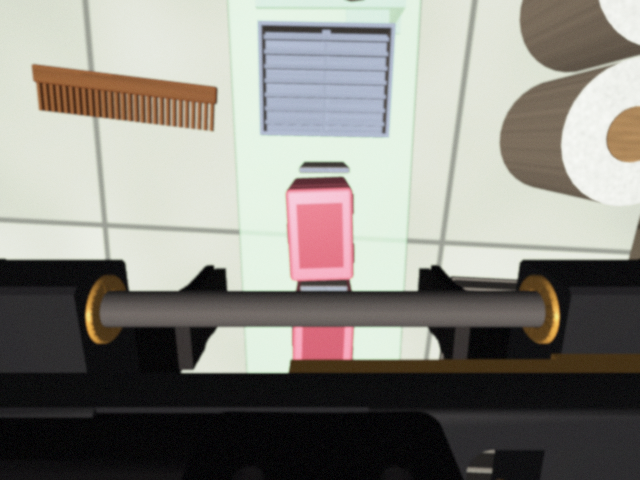

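Case at wrist px (321,235), within 2 mm of the top view, and the jaws straddle it. Go down, grip, lift.

Emit:
drive_tool([
  [0.0015,0,0.04,0,0,-0.7,1],
  [0,0,0.04,0,0,0,1],
  [0,0,0.025,0,0,0,1],
  [0,0,0.013,0,0,0,1],
  [0,0,0,0,0,0,1],
])

```text
time: 2.65
position: [0.6044, 0.0841, 0.1039]
tool_rot: [0.681, 0.732, -0.001, -0.001]
ft_force: [0.2, -0.1, 0.4]
grip_width: 0.0869
```

Emit:
drive_tool([
  [0,0,0,0,0,0,0],
  [0,0,0,0,0,0,0],
  [0,0,0,0,0,0,0],
  [0,0,0,0,0,0,0],
  [0,0,0,0,0,0,0],
])

```text
time: 3.28
position: [0.6056, 0.0833, 0.1047]
tool_rot: [0.682, 0.732, 0.0, 0.0]
ft_force: [0.8, 0.6, 1.5]
grip_width: 0.045
```

Emit:
drive_tool([
  [0,0,0,0,0,0,0],
  [0,0,0,0,0,0,0],
  [0,0,-0.015,0,0,0,0],
  [0,0,-0.015,0,0,0,0],
  [0,0,0,0,0,0,0],
])

```text
time: 3.9
position: [0.6068, 0.0834, 0.1367]
tool_rot: [0.682, 0.732, 0.001, 0.002]
ft_force: [0.6, 0.1, -2.8]
grip_width: 0.0439
```

Emit:
drive_tool([
  [0,0,0,0,0,0,0],
  [0,0,0,0,0,0,0],
  [0,0,0,0,0,0,0],
])

```text
time: 4.28
position: [0.6051, 0.0834, 0.1341]
tool_rot: [0.682, 0.732, -0.0, -0.0]
ft_force: [0.3, -0.6, -0.4]
grip_width: 0.044
```

Emit:
drive_tool([
  [0,0,0,0,0,0,0],
])

```text
time: 4.4
position: [0.6053, 0.0834, 0.1342]
tool_rot: [0.682, 0.732, -0.0, -0.0]
ft_force: [0.0, 0.3, -0.7]
grip_width: 0.0437
```

Emit:
drive_tool([
  [0,0,0,0,0,0,0],
])

```text
time: 4.53
position: [0.6054, 0.0834, 0.1344]
tool_rot: [0.682, 0.732, -0.0, -0.0]
ft_force: [-1.0, -0.2, -1.4]
grip_width: 0.0437
```

About 1 N, so it is empty. Set it down and go to the middle one.

Emit:
drive_tool([
  [0,0,0.015,0,0,0,0],
  [0,0,0.01,0,0,0,0],
  [0,0,0.004,0,0,0,0],
  [0,0,0.0015,0,0,0,0],
  [0,0,0,0,0,0,0],
])

```text
time: 5.15
position: [0.6045, 0.0834, 0.1045]
tool_rot: [0.682, 0.732, -0.001, -0.001]
ft_force: [-3.1, -1.0, 5.1]
grip_width: 0.0438
```

Emit:
drive_tool([
  [0,0,0,0,0,0,1],
  [0,0,0,0,0,0,1],
  [0,0,0,0,0,0,1],
  [0,0,0,0,0,0,1],
  [0,0,0,0,0,0,1],
])

```text
time: 5.78
position: [0.6055, 0.0834, 0.104]
tool_rot: [0.682, 0.732, -0.0, -0.0]
ft_force: [-0.3, -0.5, -0.7]
grip_width: 0.0838
```

Emit:
drive_tool([
  [0,0,-0.04,0,0,0,1],
  [0,0,-0.04,0,0,0,1],
  [-0.041,0,0,0,0,0.5,1],
  [-0.041,0,0,0,0,0.5,1],
  [0,0,0,0,0,0,1],
])

```text
time: 6.4
position: [0.6114, -0.0012, 0.1843]
tool_rot: [0.689, 0.724, 0.0, 0.001]
ft_force: [0.7, 0.1, 0.7]
grip_width: 0.0872
```

Run:
```python
from h import *; from rig import robot
p,X,m=look("wrist",2,.13,.15); o=robot.get_obs();print(o["position"])
look("top",2,.13,.15)
plan(o["position"],o["tool_rot"],[.6115,.002,.104],3.3,4)
```

```text
pink [322. 100.] 1208 0.1399 [604.9  84.1] [44.5 63.1] 4.5
pink [317. 102.] 5248 0.1412 [605.5  84.3] [30.5 44.6] 4.9
pink [324. 248.] 5247 0.1406 [612.4   7.6] [44.1 55.2] 1.2
pink [324. 347.] 1785 0.1388 [616.4 -58.3] [43.7 13.3] 4.2
[6.10904814e-01 4.36019452e-04 1.84055260e-01]
pink [365. 182.] 461 0.1397 [615.8 -91.6] [44. 54.] 3.7
pink [288. 185.] 236 0.1396 [607.1  65.9] [38.  33.3] 0.6
[0.0004, 0.0002, 0.02] [0.0, -0.0, -0.1]
[0.0004, 0.0002, 0.02] [0.0, -0.0, -0.1]
[0.0004, 0.0002, 0.02] [0.0, -0.0, -0.1]
[0.0004, 0.0002, 0.02] [0.0, -0.0, -0.1]
```

Emit:
drive_tool([
  [0.0015,0.0005,0.03,0,0,0.5,1],
  [0,0,0.03,0,0,0.5,1],
  [0,0,0.015,0,0,0,1],
  [0,0,0.005,0,0,0,1],
  [0,0,0,0,0,0,1],
])

```text
time: 7.12
position: [0.6117, 0.0034, 0.1044]
tool_rot: [0.694, 0.72, 0.0, 0.0]
ft_force: [0.3, -0.3, 0.1]
grip_width: 0.0869
```

Emit:
drive_tool([
  [0,0,0,0,0,0,0],
  [0,0,0,0,0,0,0],
  [0,0,0,0,0,0,0],
  [0,0,0,0,0,0,0],
  [0,0,0,0,0,0,0],
])

```text
time: 7.75
position: [0.6117, 0.0031, 0.1042]
tool_rot: [0.694, 0.72, 0.0, 0.0]
ft_force: [2.5, -0.0, 1.6]
grip_width: 0.045
```

Emit:
drive_tool([
  [0,0,0,0,0,0,0],
  [0,0,0,0,0,0,0],
  [0,0,-0.015,0,0,0,0],
  [0,0,-0.015,0,0,0,0],
  [0,0,0,0,0,0,0],
])

```text
time: 8.38
position: [0.6122, 0.0029, 0.1357]
tool_rot: [0.694, 0.72, 0.001, 0.001]
ft_force: [-0.1, -0.5, -4.3]
grip_width: 0.0437
```

Emit:
drive_tool([
  [0,0,0,0,0,0,0],
  [0,0,0,0,0,0,0],
  [0,0,0,0,0,0,0],
])

```text
time: 8.75
position: [0.6109, 0.0031, 0.1336]
tool_rot: [0.694, 0.72, -0.0, -0.0]
ft_force: [-0.6, -0.3, -4.0]
grip_width: 0.0439
```

Emit:
drive_tool([
  [0,0,0,0,0,0,0],
])

```text
time: 8.88
position: [0.6111, 0.0031, 0.1337]
tool_rot: [0.694, 0.72, -0.0, -0.0]
ft_force: [0.8, -0.6, -5.5]
grip_width: 0.0438
```

Emit:
drive_tool([
  [0,0,0,0,0,0,0],
])

```text
time: 9.0
position: [0.6112, 0.0031, 0.1339]
tool_rot: [0.694, 0.72, -0.0, -0.0]
ft_force: [0.2, 0.1, -4.8]
grip_width: 0.0437
```

About 4.8 N: this is the full one. Lift it clear and take it to the bare counter.

Emit:
drive_tool([
  [0,0,-0.02,0,0,0,0],
  [0,0,-0.025,0,0,0,0],
  [0,0,-0.02,0,0,0,0],
  [0,0,-0.01,0,0,0,0],
  [0,0,0,0,0,0,0],
])

```text
time: 9.62
position: [0.6116, 0.0031, 0.2096]
tool_rot: [0.694, 0.72, 0.0, 0.001]
ft_force: [0.3, -0.4, -5.2]
grip_width: 0.0436
```

Run:
```python
from h import *; from rig import robot
o=robot.get_obs();print(o["position"],o["grip_width"],o["ft_force"])
plan(o["position"],o["tool_rot"],[.43,-.05,.204],13,7)
```

```text
[0.61159308 0.00305445 0.20956956] 0.04356319529364828 [ 0.29374788 -0.40203423 -5.16413908]
[-0.0066, -0.0262, 0.0008] [0.01, 0.0, -1.57]
[-0.0059, -0.0264, 0.0008] [0.01, 0.0, -1.57]
[-0.0052, -0.0265, 0.0008] [0.01, 0.0, -1.57]
[-0.0045, -0.0267, 0.0008] [0.01, 0.0, -1.57]
[-0.0038, -0.0268, 0.0008] [0.01, 0.0, -1.57]
[-0.003, -0.0269, 0.0008] [0.01, 0.0, -1.57]
[-0.0023, -0.0269, 0.0008] [0.01, 0.0, -1.57]
```

Emit:
drive_tool([
  [-0.0066,-0.0262,0,0,0,-1.57,0],
  [-0.0059,-0.0264,0,0,0,-1.57,0],
  [-0.0052,-0.0265,0,0,0,-1.57,0],
  [-0.0045,-0.0267,0,0,0,-1.57,0],
  [-0.0038,-0.0268,0,0,0,-1.57,0],
])

```text
time: 10.25
position: [0.48, -0.0348, 0.2081]
tool_rot: [0.643, 0.766, -0.0, -0.001]
ft_force: [0.9, 0.1, -4.5]
grip_width: 0.0436
```

Emit:
drive_tool([
  [-0.003,-0.0269,0,0,0,-1.57,0],
  [-0.0023,-0.0269,0,0,0,-1.57,0],
  [0,0,0.03,0,0,0,0],
  [0,0,0.04,0,0,0,0],
  [0,0,0.04,0,0,0,0],
])

```text
time: 10.88
position: [0.4298, -0.0502, 0.0979]
tool_rot: [0.622, 0.783, 0.0, 0.001]
ft_force: [-0.2, -0.6, -5.1]
grip_width: 0.0436
```

Emit:
drive_tool([
  [0,0,0.025,0,0,0,0],
  [0,0,0.015,0,0,0,0],
  [0,0,0,0,0,0,0],
  [0,0,0,0,0,0,0],
])

```text
time: 11.38
position: [0.4299, -0.0501, 0.0592]
tool_rot: [0.622, 0.783, 0.0, 0.0]
ft_force: [1.5, 0.8, -4.7]
grip_width: 0.044
```

Emit:
drive_tool([
  [0,0,0.009,0,0,0,0],
  [0,0,0.004,0,0,0,0],
  [0,0,0.002,0,0,0,0],
  [0,0,0,0,0,0,0],
])

```text
time: 11.88
position: [0.4296, -0.0499, 0.0442]
tool_rot: [0.622, 0.783, 0.0, 0.0]
ft_force: [-0.9, 0.2, -3.1]
grip_width: 0.0438
```

Emit:
drive_tool([
  [0,0,0.0005,0,0,0,0],
  [0,0,0,0,0,0,0],
])

```text
time: 12.12
position: [0.4296, -0.0499, 0.0441]
tool_rot: [0.622, 0.783, 0.0, 0.0]
ft_force: [-0.3, 0.3, 5.2]
grip_width: 0.0439
```

Emit:
drive_tool([
  [0,0,0,0,0,0,1],
  [0,0,0,0,0,0,1],
  [0,0,0,0,0,0,1],
  [0,0,0,0,0,0,1],
  [0,0,0,0,0,0,1],
])

```text
time: 12.75
position: [0.4296, -0.05, 0.0435]
tool_rot: [0.622, 0.783, -0.0, -0.0]
ft_force: [-0.5, 0.0, -0.9]
grip_width: 0.0833
```

Emit:
drive_tool([
  [0,0,-0.04,0,0,0,1],
  [0,0,-0.045,0,0,0,1],
  [0,0,0,0,0,10,1],
  [0,0,0,0,0,10,1],
  [0,0,0,0,0,10,1],
])

```text
time: 13.38
position: [0.4295, -0.05, 0.1288]
tool_rot: [0.805, 0.593, 0.0, 0.0]
ft_force: [0.5, -0.1, 0.5]
grip_width: 0.0868
```

Emit:
drive_tool([
  [0,0,0,0,0,10,1],
  [0,0,0,0,0,10,1],
  [0,0,0,0,0,10,1],
  [0,0,0,0,0,10,1],
  [0,0,0,0,0,10,1],
])

```text
time: 14.0
position: [0.4294, -0.0499, 0.1285]
tool_rot: [0.98, 0.197, -0.0, -0.0]
ft_force: [-0.7, 0.1, -0.2]
grip_width: 0.0871
```

Emit:
drive_tool([
  [0,0,0,0,0,10,1],
  [0,0,0,0,0,0,1],
  [0,0,0,0,0,0,1],
  [0,0,0,0,0,0,1],
])

```text
time: 14.5
position: [0.4295, -0.05, 0.1285]
tool_rot: [0.993, 0.114, -0.0, -0.0]
ft_force: [0.3, -1.0, 0.2]
grip_width: 0.087
```

Run:
```python
from h import *; from rig import robot
for n in("wrist","top","scene"): print(n); look(n,3,.06,.15)
o=robot.get_obs();print(o["position"],o["grip_width"],o["q"])
plan(o["position"],o["tool_rot"],[.43,-.05,.04],-77,4)
```

```text
wrist
pink [326. 250.] 5923 0.0796 [431.9 -49.5] [45.9 63.5] 11.3
top
pink [362. 184.] 756 0.1319 [620.3 -90.7] [55.2 75.2] 6.6
pink [281. 188.] 752 0.1328 [602.9  81.2] [44.8 64.1] 4.2
scene
pink [346. 216.] 390 0.078 [428.8 -47.6] [45.2 64.7] 11.1
pink [276. 225.] 562 0.127 [616.5 -88.1] [44.3 80. ] 2.7
pink [312. 271.] 641 0.1274 [604.6  78.9] [43.6 78.3] 3.7
[ 0.42956514 -0.04997382  0.12855133] 0.0871046610886001 [-3.75357492e-01  4.40388958e-01  1.99512245e+00 -6.90197770e-05
  7.06142366e-01  9.67305474e-01]
[0.0001, 0.0, 0.0221] [0.0, 0.0, 0.02]
[0.0001, 0.0, 0.0221] [0.0, 0.0, 0.02]
[0.0001, 0.0, 0.0221] [0.0, 0.0, 0.02]
[0.0001, 0.0, 0.0221] [0.0, 0.0, 0.02]
```

View pics/wrist3.png

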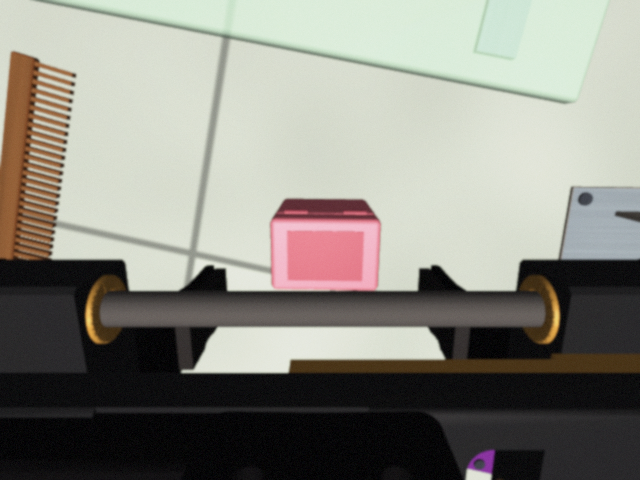

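The case stands upright at px (326,255) between the open jaws. Grip it by the narrow ends and lift.

Emit:
drive_tool([
  [0,0,0.03,0,0,0,1],
  [0,0,0.03,0,0,0,1],
  [0,0,0.02,0,0,0,1],
  [0,0,0.008,0,0,0,1],
  [0,0,0,0,0,0,1],
])

```text
time: 15.28
position: [0.4295, -0.05, 0.0403]
tool_rot: [0.994, 0.114, -0.0, -0.0]
ft_force: [-0.3, -1.3, -0.2]
grip_width: 0.0868
```

Emit:
drive_tool([
  [0,0,0,0,0,0,0],
  [0,0,0,0,0,0,0],
  [0,0,0,0,0,0,0],
  [0,0,0,0,0,0,0],
  [0,0,0,0,0,0,0],
], squeeze=28)

```text
time: 15.9
position: [0.4304, -0.0505, 0.0411]
tool_rot: [0.994, 0.114, 0.001, 0.001]
ft_force: [0.5, -2.5, 5.5]
grip_width: 0.0641
```

Emit:
drive_tool([
  [0,0,-0.03,0,0,0,0],
  [0,0,-0.04,0,0,0,0],
  [0,0,-0.04,0,0,0,0],
  [0,0,-0.03,0,0,0,0],
  [0,0,0,0,0,0,0],
])

```text
time: 16.52
position: [0.4302, -0.0501, 0.1816]
tool_rot: [0.994, 0.114, 0.002, 0.001]
ft_force: [-1.3, -0.2, -5.6]
grip_width: 0.0636
```

Run:
```python
from h import *; from rig import robot
m=robot.camera_model("wrist"); p,d=robot.camera("wrist"); cv2.imwrite("pics/wrist4.png",p); X=cloud(d,m)
o=robot.get_obs();print(o["position"],o["grip_width"],o["ft_force"])
plan(o["position"],o["tool_rot"],[.4655,-.2955,.18],-77,7)
```

```text
[ 0.42912379 -0.04970783  0.18032929] 0.06377199635518457 [-0.53844354  0.47801733 -4.42310695]
[-0.0029, 0.0354, 0.0] [-0.0, -0.0, 0.0]
[-0.0029, 0.0354, 0.0] [-0.0, -0.0, 0.0]
[-0.0029, 0.0354, 0.0] [-0.0, -0.0, 0.0]
[-0.0028, 0.0354, 0.0] [-0.0, -0.0, 0.0]
[-0.0028, 0.0354, 0.0] [-0.0, -0.0, 0.0]
[-0.0028, 0.0354, 0.0] [-0.0, -0.0, 0.0]
[-0.0028, 0.0354, 0.0] [-0.0, -0.0, 0.0]
```

Run:
```python
from h import *; from rig import robot
o=robot.get_obs(); plan(o["position"],o["tool_rot"],[.385,-.316,.18],-77,7)
```

```text
[-0.0147, 0.0356, 0.0] [-0.0, -0.0, 0.0]
[-0.0147, 0.0356, 0.0] [-0.0, -0.0, 0.0]
[-0.0147, 0.0356, 0.0] [-0.0, -0.0, 0.0]
[-0.0147, 0.0356, 0.0] [-0.0, -0.0, 0.0]
[-0.0147, 0.0356, 0.0] [-0.0, -0.0, 0.0]
[-0.0147, 0.0356, 0.0] [-0.0, -0.0, 0.0]
[-0.0147, 0.0356, 0.0] [-0.0, -0.0, 0.0]
```

Emit:
drive_tool([
  [-0.0147,0.0356,0,0,0,0,0],
  [-0.0147,0.0356,0,0,0,0,0],
  [-0.0147,0.0356,0,0,0,0,0],
  [-0.0147,0.0356,0,0,0,0,0],
  [-0.0147,0.0356,0,0,0,0,0],
])

```text
time: 17.2
position: [0.3964, -0.2398, 0.1779]
tool_rot: [0.994, 0.113, -0.002, -0.002]
ft_force: [1.2, 0.7, -3.0]
grip_width: 0.0637
```

Emit:
drive_tool([
  [-0.0147,0.0356,0,0,0,0,0],
  [-0.0147,0.0356,0,0,0,0,0],
  [0,0,0,0,0,0,0],
  [0,0,0,0,0,0,0],
  [0,0,0,0,0,0,0],
])

```text
time: 17.82
position: [0.3849, -0.314, 0.1794]
tool_rot: [0.993, 0.114, -0.001, -0.002]
ft_force: [0.3, 0.7, -5.1]
grip_width: 0.0638
```

Run:
```python
from h import *; from rig import robot
o=robot.get_obs();print(o["position"],o["grip_width"],o["ft_force"])
for n in("wrist","top","scene"):
    m=robot.camera_model(n); p,d=robot.camera(n); cv2.imwrite(f"pics/{n}5.png",p); X=cloud(d,m)
    k=((X[...,2]>.05)&(X[...,2]<.11)&(abs(X[...,0]-.465)<.05)&(abs(X[...,1]+.295)<.06)&(d>0)).astype(np.uint8)
    N,L,S,C=cv2.connectedComponentsWithStats(k)
    for i in range(1,N):
        if S[i,4]>20: print(n,C[i].round(),S[i,4],rect(X[L==i]),X[L==i][:,2].max())
    if n!="scene":
        h=cv2.cvtColor(p,cv2.COLOR_BGR2HSV)
        pk=((h[...,0]>165)|(h[...,0]<6))&(h[...,1]>70)&(X[...,2]>.2)&(X[...,2]<.24); print("pink",pk.sum(), rect(X[pk]) if pk.sum()>20 else 0)
```

```text
[ 0.38493458 -0.31402099  0.17938183] 0.0638420032088083 [ 0.25854194  0.66458738 -5.13846858]
wrist [326.  64.] 1427 (array([ 496.7, -288.9]), array([ 4.6, 49.5]), 12.6) 0.09460158734269633
wrist [324. 157.] 640 (array([ 438.2, -301.7]), array([ 4.1, 49.4]), 12.2) 0.09460826960704247
pink 8605 (array([ 390.3, -308.9]), array([37.1, 79. ]), 13.0)
top [454. 244.] 49 (array([ 495.2, -290.1]), array([ 3.4, 49.8]), 12.2) 0.09485010264208792
top [460. 271.] 77 (array([ 436.8, -303. ]), array([ 4.3, 49.1]), 12.6) 0.09539322395704744
pink 2 0
scene [300. 157.] 129 (array([ 436.4, -301.8]), array([ 8.2, 54.1]), 11.7) 0.10105550932934564
scene [284. 167.] 126 (array([ 493.7, -288.5]), array([ 8.5, 53. ]), 9.0) 0.09656197714476168
```

View pics/wrist5.png

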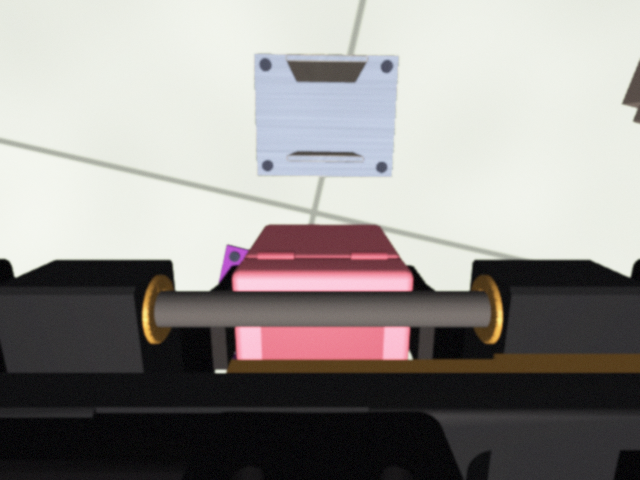

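The grey holder is at px (326,110) with its plates clearly resolved, and the case is held upright. All the views put the holder centre at about (0.4665, -0.2955).

Run:
```python
from h import *; from rig import robot
o=robot.get_obs(); plan(o["position"],o["tool_rot"],[.4665,-.2955,.18],-77.5,3)
```

```text
[0.0277, -0.0002, 0.0001] [-0.02, 0.01, 0.2]
[0.0277, -0.0003, 0.0001] [-0.02, 0.01, 0.2]
[0.0277, -0.0004, 0.0001] [-0.02, 0.01, 0.2]
```

Emit:
drive_tool([
  [0.0277,-0.0003,0,0,0,0.2,0],
  [0.0277,-0.0003,0,0,0,0.2,0],
  [0.0277,-0.0003,0,0,0,0.2,0],
  [0,0,0,0,0,0,0],
  [0,0,0,0,0,0,0],
])

```text
time: 18.6
position: [0.4658, -0.2958, 0.1803]
tool_rot: [0.994, 0.109, -0.001, -0.0]
ft_force: [0.3, -0.6, -4.5]
grip_width: 0.0639
```

Emit:
drive_tool([
  [0,0,0,0,0,0,0],
  [0,0,0.02,0,0,0,0],
  [0,0,0.01,0,0,0,0],
  [0,0,0,0,0,0,0],
  [0,0,0,0,0,0,0],
])

```text
time: 19.23
position: [0.4665, -0.297, 0.1509]
tool_rot: [0.994, 0.108, 0.0, 0.0]
ft_force: [1.0, -0.6, -4.6]
grip_width: 0.0634
```

Run:
```python
from h import *; from rig import robot
for i in range(3): p,d=robot.camera("wrist")
o=robot.get_obs();print(o["position"],o["ft_force"]); plan(o["position"],o["tool_rot"],[.4665,-.2955,.15],-77.5,1)
p,d=robot.camera("scene"); cv2.imwrite("pics/scene6.png",cv2.resize(p[90:250,200:400],None,fx=3.5,fy=3.5,interpolation=cv2.INTER_CUBIC))
```

```text
[ 0.46670292 -0.29697586  0.15116561] [-0.60196342  0.82124802 -4.72500006]
[0.0001, -0.0015, 0.0012] [0.06, -0.04, -0.07]
```

View pics/scene6.png

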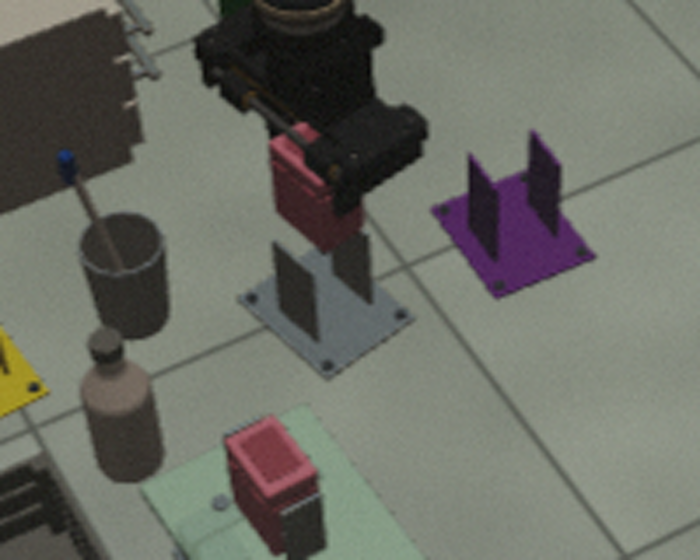

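The case hangs right over the grey holder (crop px ~(320,200)). Lower in stages.

Emit:
drive_tool([
  [0,-0.0015,0.015,0,0,0,0],
  [0,0,0.02,0,0,0,0],
  [0,0,0.02,0,0,0,0],
  [0,0,0.01,0,0,0,0],
  [0,0,0,0,0,0,0],
])

```text
time: 20.05
position: [0.4656, -0.2946, 0.0845]
tool_rot: [0.994, 0.108, -0.001, -0.001]
ft_force: [-0.3, 0.2, -3.6]
grip_width: 0.0642
```

Emit:
drive_tool([
  [0,0,0.015,0,0,0,0],
  [0,0,0.012,0,0,0,0],
  [0,0,0.006,0,0,0,0],
  [0,0,0,0,0,0,0],
  [0,0,0,0,0,0,0],
])

```text
time: 20.68
position: [0.4663, -0.2954, 0.0528]
tool_rot: [0.994, 0.108, 0.0, 0.0]
ft_force: [0.4, -0.4, -4.5]
grip_width: 0.064
```

Emit:
drive_tool([
  [0,0,0.005,0,0,0,0],
  [0,0,0.002,0,0,0,0],
  [0,0,0,0,0,0,0],
  [0,0,0,0,0,0,0],
])

```text
time: 21.18
position: [0.4661, -0.2952, 0.0456]
tool_rot: [0.994, 0.108, 0.0, 0.0]
ft_force: [-0.6, -0.2, -4.0]
grip_width: 0.0637
```

Emit:
drive_tool([
  [0,0,0.001,0,0,0,0],
  [0,0,0,0,0,0,0],
  [0,0,0,0,0,0,0],
])

```text
time: 21.55
position: [0.4662, -0.2953, 0.0451]
tool_rot: [0.994, 0.108, 0.0, 0.0]
ft_force: [-1.1, 1.2, 3.3]
grip_width: 0.0638
```

Floor contact. Release, rise, and back away.

Emit:
drive_tool([
  [0,0,0,0,0,0,1],
  [0,0,0,0,0,0,1],
  [0,0,0,0,0,0,1],
  [0,0,0,0,0,0,1],
  [0,0,0,0,0,0,1],
])

```text
time: 22.18
position: [0.4661, -0.2952, 0.0445]
tool_rot: [0.994, 0.108, -0.0, -0.0]
ft_force: [0.2, 0.7, 0.5]
grip_width: 0.087
```

Emit:
drive_tool([
  [0,0,-0.03,0,0,0,1],
  [0,0,-0.04,0,0,0,1],
  [0,0,-0.04,0,0,0,1],
  [0,0,-0.03,0,0,0,1],
  [-0.03,0,0,0,0,0,1],
])

```text
time: 22.8
position: [0.4393, -0.3033, 0.1875]
tool_rot: [0.994, 0.109, 0.003, 0.003]
ft_force: [-0.6, -0.5, -1.4]
grip_width: 0.0871
```

Emit:
drive_tool([
  [-0.04,-0.03,0,0,0,0,1],
  [-0.03,-0.05,0,0,0,0,1],
  [0,-0.05,0,0,0,0,1],
  [0,0,0,0,0,0,1],
  [0,0,0,0,0,0,1],
])

```text
time: 23.42
position: [0.3414, -0.1907, 0.185]
tool_rot: [0.994, 0.109, 0.001, 0.001]
ft_force: [0.1, 0.5, 0.9]
grip_width: 0.0872
```

Run:
```python
from h import *; from rig import robot
for n in("top","scene"):
    print(n); p,X,m=look(n,9,.07,.15); cv2.imwrite(f"pics/{n}9.png",p)
    k=((X[...,2]>.086)&(X[...,2]<.1)&(abs(X[...,0]-.465)<.05)&(abs(X[...,1]+.295)<.04)).astype(np.uint8)
    N,L,S,C=cv2.connectedComponentsWithStats(k)
    for i in range(1,N):
        if S[i,4]>8: print("plate",C[i].round(),S[i,4],rect(X[L==i]))
```

```text
top
pink [362. 184.] 765 0.1324 [615.4 -90.2] [45.6 71.6] 2.9
pink [281. 188.] 753 0.1333 [602.9  81.2] [45.  63.7] 5.1
pink [456. 258.] 630 0.0834 [ 464.5 -295.2] [44.5 65.4] 11.2
plate [455. 243.] 42 (array([ 495.1, -289.9]), array([ 3.3, 49.8]), 12.2)
plate [449. 259.] 9 (array([ 461.7, -277.2]), array([ 4.5, 12.8]), 89.0)
plate [462. 271.] 48 (array([ 436.7, -303. ]), array([ 4. , 49.1]), 12.2)
scene
pink [293. 161.] 301 0.0833 [ 466.1 -291.8] [52.9 67.1] 12.4
pink [276. 225.] 556 0.1276 [615.4 -86.7] [45.1 80.5] 3.2
pink [312. 271.] 634 0.1282 [604.7  79.5] [44.1 75.7] 5.8
plate [299. 153.] 31 (array([ 435.1, -302.5]), array([ 7.7, 47.4]), 11.5)
plate [288. 161.] 62 (array([ 477. , -287.5]), array([44.1, 49.6]), 83.7)
plate [293. 166.] 10 (array([ 475.9, -265.4]), array([14.9, 14.7]), 37.2)
```

View pics/top9.png

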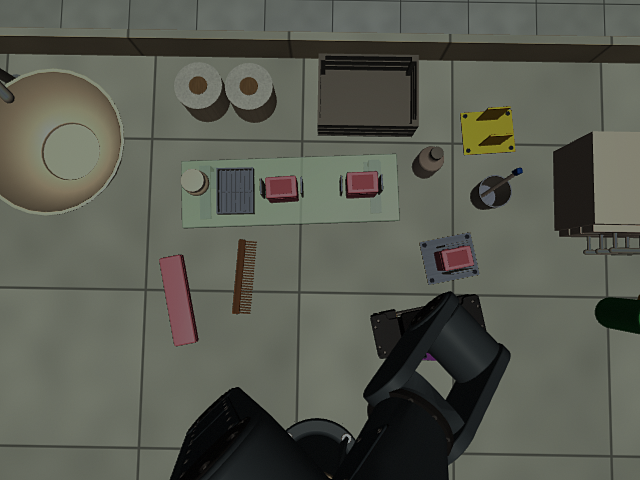

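The case is in the grey holder at px (457,258) with its top at z ≈ 0.084. It is within 2 mm of the plate midpoint, and nothing else has moved.

```bash
python3 -c "
from rig import robot
print(robot.hand_in())"
```

```text
the job is handed in; nothing more can be done
None
```

The full case is standing in the steel holder and the job is handed in, at about 23.5 s of robot time.

- **Finding it:** I lifted the left case (about 1 N, so empty) and set it back in its place. The middle one weighed about 4.8 N, so that was the full one. I didn't lift the right case, because only one of the three is full.
- **Moving it:** I stood the full case on the bare counter and let go. I then took it again by its narrow ends and lowered it into the grey holder until it touched the floor.
- **Last checks:** The top camera shows the case's top at z ≈ 0.083 m, against 0.084 expected. Its centre is within 2 mm of the plate midpoint and it lines up to about 1°. Both empty cases stand in their berths, the other things look unmoved, and the gripper is clear.
- **Disagreements:** The scene camera puts the case about 3 mm off the top camera's figure along y. Before the placing, the views differed on the holder's position by up to 2.5 mm. The smallest clearance in the holder is 6 mm a side.

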